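# Hang the drip pan on the rail, then hold the washing soap over it with tongs

### The arm

A 6-joint arm with a two-finger parallel gripper is mounted at the origin on the work surface. World frame = base frame: x ahead of the robot, y to its left, z up, the work surface at z = 0. Lengths are in m, angles in rad, forces in N, time in s.
With the tool pointing down it reaches from about 0.325 to 0.775 m from the base axis. Payload 9.3 kg.
Tool frame: the origin (TCP) lies on the mounting face of the last link; the fingertips stand 173 mm ahead of it and the grasp point (between the pads) lies 155 mm ahead of it; z points along the fingers, y is the line along which they close (so a half turn about z gives the same grasp; the last joint's range is limited). The gripper opens to 85 mm and grips with 20 to 120 N. Pads are 22 mm wide; open, the fingers measure 114 mm over their backs; the gripper's body (76 mm by 85 mm) begins 54 mm behind the grasp point. The pads swing forward as they close: fully open they stand 13 mm farther back than shut.
Start: joints at [1.103, 0.259, 0.021, 1.334, 0, 1.418], TCP at [0.17, 0.523, 0.405] pointing down, gripper open.
Joint ranges: [-3.04, 3.04], [-0.91, 1.82], [-1.04, 1.36], [-1.92, 1.95], [-1.52, 1.45], [-3.14, 3.14]. Speed limits (rad/s): [2.22, 2.22, 2.79, 3.14, 3.14, 3.14].

### API

Orientations are given as a unit quaternion [x, y, z, w].
In Python, from cell import manip, order, probe_bus, capture, camera_model gives the robot as it stands (manip), with the cameras as plain functions, the job (order) and the readings (probe_bus).
- The arm moves only by the tool shift_gripper, called after "Emit:" as a command line: name --argument value ..., lists and objects as JSON in quotes. Schema: {"type":"object","properties":{"rows":{"type":"array","items":{"type":"array","prefixItems":[{"type":"array","items":{"type":"number"},"minItems":3,"maxItems":3},{"type":"array","items":{"type":"number"},"minItems":3,"maxItems":3}],"minItems":2,"maxItems":2},"minItems":1,"maxItems":12},"finger_gap":{"type":"number"},"squeeze":{"type":"number"},"only":{"type":"string"},"quiet":{"type":"boolean"},"lines":{"type":"string"}},"required":["rows"],"additionalProperties":false}. rows is a list of rows, 1 to 12 of them, each written [[dx, dy, dz], [rx, ry, rz]]: dx, dy, dz in shares of the most that a row can go, 1 being 50 mm, then a rotation vector rx, ry, rz in fractions of the full range, 1 being pi rad; each row shifts and turns the commanded pose from where the row before left it, along the tool's axes as they then stand; what a row does not reach is not made up. A row lasts 1/10 s, in which the tool goes at most 0.05 m and 0.15 rad, less where a joint would pass 70% of its speed; a pose out of reach is approached as far as the arm can. finger_gap is the finger opening in m, set as the call begins (left out keeps the last). The fingers move at their own pace and stop on an object; squeeze is the grip in N (left out, the last holds). Time passes only in rows, so rows that do not move let the fingers close. The tool returns the time, the measured TCP pose, the force, the opening and the grip force at its end. only (a regular expression) keeps the lines of the reply that match it, lines (a string "A,B") keeps lines A to B, and quiet returns only ok. Shift and turn numbers lie between -1 and 1, and a call with a number outside is refused. Input that does not fit is refused with a message, and nothing moves.
- probe_bus.get_obs(): the state, without advancing time (a new reading comes with each control period).
- capture(name): name is "side" or "top" or "wrist"; returns the picture (480x640x3 uint8, red, green, blue); there is no depth.
- camera_model(name): a dict with "K" (3x3 intrinsics, pixels), "k1" (the pictures are not rectified: a ray, as slopes to the right and down, at radius r is drawn at 1 + k1 r^2 times it, then the intrinsics apply), "rvec" (rotation vector, rad) and "tvec" (3), from world to camera coordinates, as OpenCV has them; the wrist camera has in their place "hand_eye" (4x4, takes a point from camera to tool coordinates, whose origin is the TCP and whose axes are the flange's). Camera axes: x right, y down, z forward; pixel columns grow to the right and rows downward; lengths in m; the calibration is good to about 2 mm. A picture is of the moment at which its call begins: read the wrist's pose just before it. camera_model takes no time and is no camera call.
- order.close_job(): hands the job in; it is judged then, once.
The state is a dict: "time": time; "joints": joint angles; "joint_vel": joint speeds; "effort": joint torques, N m; "ee_pos": TCP position; "tcp_rot": TCP orientation; "contact_force": force on the tool from outside, world axes, zero at the start; "torque": the same for the moment, N m; "finger_gap": finger opening in m; "grip_force": force on a finger pad.
Only numpy, scipy, OpenCV 4.12 (cv2) and the standard library are available. Lean on these libraries where they do the work, as an engineer would, in place of code of your own. Each camera call takes 0.05 s, during which the arm holds its last target. There are 200 camera calls.

### The job

Get the wet, skin-burning lye soap off its dish to drip: first hook the hanging drip pan over the upper rail, between the left post (as the robot sees it) and the blue band, and slide it along the rail, without lifting it off, until its hook sits inside the red band, and let go of it. Then take up the tongs, close them on the soap, lift it off the dish and hold it in the tongs over the middle of the hanging pan, at least 6 cm above the pan's rim; the gripper itself must never touch the soap, and the other things are left where they stand. The program finishes while still holding the soap in the tongs there, with nothing else carrying it.

Things in the scene. Friction and masses are not known exactly. Their poses are not given: they have to be found in the camera images.
- drip_pan: Brass hanging drip pan, loose, about 0.22 kg, standing upright on the slab. Origin: centre of its underside. Open pan 80 x 80 x 24 mm high. At its +x side a strap 24 mm wide, 4 mm thick (x 40 to 44 mm) rises to the hook at the top, which goes on to +x. Its +x points away from the robot when it hangs on the rail. Let go there, it leans back about 0.1 rad until the strap rests on the lower bar.
- pan_hook (a point): Point in the hook's mouth, midway between strap and lip, 6 mm below the roof: pan frame (56, 0, 129) mm; on the upper bar's axis when seated on it. The mouth opens downward, 24 mm wide in x (x 44 to 68 mm), roof underside at z 135 mm, lip (4 mm thick) down to z 111 mm.
- pan_grip (a point): Point in the green upright grip block on the hook's roof, 18 (x) x 24 (y) mm, z 139 to 181 mm: pan frame (56, 0, 162) mm, so 33 mm above pan_hook. Pinch it here from above across its 24 mm width (pan y).
- pan_rim (a point): Centre of the pan's open top, at rim height: pan frame (0, 0, 24) mm.
- rail: Fixed steel double rail. Origin on the slab midway between two posts 18 mm in diameter, 178 mm tall, at y +190 (left post) and -190 mm. Bars along y between them: upper one 12 mm in diameter, axis at height 170 mm; lower one 16 mm in diameter, axis at height 70 mm, straight below. +x points away from the robot.
- rail_mid (a point): Middle of the upper bar, on its axis (height 170 mm); axes as the rail.
- blue_band (a point): Blue painted band 16 mm wide on the upper bar, centre on the bar's axis, at rail y +50 mm. No thickness to feel.
- red_band: Red painted band 48 mm wide on the upper bar (the 24 mm wide hook is to sit inside it), origin at its centre on the bar's axis; axes as the rail. It lies at rail y between -110 and -30 mm. No thickness to feel.
- tongs: Sprung steel tongs, loose, 0.13 kg, lying on edge. Origin: on the underside, midway between the arms at the place to grip (dark patches, 50 mm long). +x points to the tips, closing is along y. Arms 26 mm high (z 0 to 26), hinged at x -90, ending at x +101 mm; black end block x -100 to -88 mm. Width over the outsides at the origin: 65 mm open as found, 44 mm when closed on the soap.
- tongs_tip (a point): Midway between the rubber tip pads (24 mm long, 26 mm high): tongs frame (90, 0, 13) mm. The pads are about 75 mm apart inside when open, about 57 mm when the tongs are held at 56 mm width at the origin.
- tongs_left (a joint): Closing angle of each arm, rad (both move together as mirror images): 0 open, about 0.11 when closed on the soap with arms parallel, 0.17 at the stop. Springs hold the tongs open; squeezing at the origin takes about 5 N at first and 11 N when closed, so held at 56 mm width they stay in the gripper.
- soap: Yellow-brown stub of soap, loose, about 0.06 kg, box 44 (x) x 32 (y) x 34 mm high, lying on the drain disc of the dish. Origin: centre of its underside, 11 mm above the slab at the start. Grip it with the tongs across y (32 mm), the tongs pointing along its x axis either way.
- soap_center (a point): Centre of the soap, 17 mm above its underside.
- soap_dish: Round steel soap dish, loose, 112 mm in diameter, rim 14 mm high; inside a dark drain disc 76 mm in diameter with top 11 mm above the slab. Origin: centre of its underside. To stay where it is.
- lota: Round-bellied steel lota (water pot), 112 mm in diameter, 108 mm high, origin at the underside. Bystander.
- patla: Red plastic stool lying upside down, 240 x 300 mm, 86 mm high with its two runners up, origin at the underside. Bystander.
- mug: Purple plastic mug, 96 mm in diameter, 100 mm high, origin at the underside. Bystander.
- pumice: Grey pumice stone, 68 mm in diameter, 30 mm high, origin at the underside. Bystander.
- scrub_brush: Wooden scrubbing brush, 50 x 130 mm, 38 mm high, bristles down, origin at the underside. Bystander.

How it is judged:
On the way, in this order (a step that is already met when the one before it is completed fails the run):
1. the pan's hook is over the upper rail between the left post and the blue band (x of pan_hook in the frame of rail_mid between -0.016 and 0.016 m and z of pan_hook in the frame of rail_mid between -0.008 and 0.014 m and y of pan_hook in the frame of rail_mid between -0.175 and 0.175 m and y of pan_hook in the frame of blue_band above 0.004 m), for 0.1 s.
2. the pan slides along the rail, still hooked on, past the blue band (x of pan_hook in the frame of rail_mid between -0.016 and 0.016 m and z of pan_hook in the frame of rail_mid between -0.008 and 0.014 m and y of pan_hook in the frame of rail_mid between -0.175 and 0.175 m and y of pan_hook in the frame of blue_band between -0.045 and -0.004 m), for 0.02 s.
3. the pan hangs let go with its hook inside the red band (x of pan_hook in the frame of rail_mid between -0.016 and 0.016 m and z of pan_hook in the frame of rail_mid between -0.008 and 0.009 m and y of pan_hook in the frame of rail_mid between -0.175 and 0.175 m and y of pan_hook in the frame of red_band between -0.016 and 0.016 m and contact force between the fingers and drip_pan below 0.05 N), for 0.2 s.
4. the soap is lifted off the dish in the tongs (contact force between tongs and soap above 1 N and contact force between the fingers and tongs above 2 N and contact force between soap and the fingers below 0.05 N and contact force between soap and drip_pan below 0.05 N and contact force between soap and soap_dish below 0.05 N and height (world z) of soap_center above 0.05 m), for 0.2 s.
At the end, for the whole second after the job is handed in: Pan hangs free on the upper rail, hook within 16 mm of the red band's centre. Soap clamped (over 1 N) in tongs held by the gripper, soap and tongs touching nothing else, soap centre within 35 mm of the pan's centre seen from above and 60 mm or more above its rim, at rest (all of step 3 and contact force between each of the arm, tongs, soap and drip_pan below 0.05 N and contact force between each of tongs, soap and rail below 0.05 N and contact force between tongs and soap above 1 N and contact force between the fingers and tongs above 2 N and contact force between soap and the fingers below 0.05 N and contact force between soap and soap_dish below 0.05 N and horizontal distance between soap_center and pan_rim below 0.035 m and z of soap_center in the frame of pan_rim above 0.06 m and linear speed of soap below 0.03 m/s); the arm keeps its last pose, push and grip.
It fails at once if the gripper or arm touches the soap (contact force between any of the fingers, the arm and soap above 0.3 N).
It fails at once if the soap dish, lota, stool, mug, pumice stone or brush is moved more than 3 cm (distance of any of lota, patla, mug, pumice, scrub_brush, soap_dish from where it was at the start of the episode above 0.03 m).
It also fails if it takes over 51 s, if anything falls off the work surface, if the arm or the gripper's body presses on something with over 40 N, if the wrist force passes 120 N, or if a joint passes its speed limit or range.

## Working session

There is one attempt and no reset: what is moved stays moved. The work goes in short steps, Python scripts to look and compute and a tool call to move; the robot and the scene stay as the last step left them, time stands still between calls to the robot, and variables do not carry over. Pictures are saved under pics/ and viewed, at most 13 in all, crops included, and the job is handed in when it is done.

```bash
ls; mkdir -p pics
```

Create h.py:
```python
import numpy as np, cv2
from scipy.spatial.transform import Rotation as R
from cell import manip, order, probe_bus, capture, camera_model
def cam(n,obs=None):
    m=camera_model(n)
    K=np.array(m["K"]);k1=m["k1"]
    if "hand_eye" in m:
        o=obs; T=np.eye(4);T[:3,:3]=R.from_quat(o["tcp_rot"]).as_matrix();T[:3,3]=o["ee_pos"]
        X=T@np.array(m["hand_eye"]); return K,k1,X[:3,:3],X[:3,3]
    Rw=R.from_rotvec(np.ravel(m["rvec"])).as_matrix(); t=np.ravel(m["tvec"])
    return K,k1,Rw.T,-Rw.T@t
def ray(c,p):
    K,k1,Rc,o=c
    u=cv2.undistortPoints(np.array([[p]],float),K,np.array([k1,0,0,0.]))[0,0]
    d=Rc@np.array([u[0],u[1],1]); return o,d/np.linalg.norm(d)
def onz(c,p,z):
    o,d=ray(c,p); return o+d*(z-o[2])/d[2]
def proj(c,P):
    K,k1,Rc,o=c
    q=(np.atleast_2d(P)-o)@Rc; s=q[:,:2]/q[:,2:]; s=s*(1+k1*(s**2).sum(1,keepdims=True))
    return s@K[:2,:2].T+K[:2,2]
def tri(c1,p1,c2,p2):
    o1,d1=ray(c1,p1);o2,d2=ray(c2,p2)
    A=np.stack([d1,-d2],1);s=np.linalg.lstsq(A,o2-o1,rcond=None)[0]
    a=o1+s[0]*d1;b=o2+s[1]*d2;return (a+b)/2,np.linalg.norm(a-b)
def blobs(hsv,lo,hi,amin=30):
    m=cv2.inRange(hsv,np.array(lo),np.array(hi)); n,l,s,ce=cv2.connectedComponentsWithStats(m)
    return [(s[i,4],ce[i].round(1),s[i,:4]) for i in range(1,n) if s[i,4]>=amin]
def toolshift(obs,target):
    return R.from_quat(obs["tcp_rot"]).inv().apply(np.array(target)-obs["ee_pos"])
```

Run:
```python
from h import *
for n in("top","side","wrist"):
    im=capture(n); cv2.imwrite(f"pics/{n}0.png",im[:,:,::-1])
    m=camera_model(n); print(n,m)
o=probe_bus.get_obs(); print(o["ee_pos"],o["tcp_rot"],o["time"],o["contact_force"])
```

```text
cell.py
pics
top {'K': array([[521.80686852,   0.        , 319.1447651 ],
       [  0.        , 521.80686852, 242.48970852],
       [  0.        ,   0.        ,   1.        ]]), 'k1': -0.08803192894675181, 'rvec': array([ 2.22096224, -2.16616137,  0.07302937]), 'tvec': array([-0.0128696 ,  0.61245502,  1.42273125])}
side {'K': array([[577.44752711,   0.        , 323.40919872],
       [  0.        , 577.44752711, 240.00458655],
       [  0.        ,   0.        ,   1.        ]]), 'k1': -0.15501604629342486, 'rvec': array([ 2.30954915, -0.71924835,  0.25591749]), 'tvec': array([-0.46326952,  0.33360315,  1.44581917])}
wrist {'K': array([[386.85305665,   0.        , 321.85445523],
       [  0.        , 386.85305665, 236.91394169],
       [  0.        ,   0.        ,   1.        ]]), 'k1': -0.003771672628203748, 'hand_eye': array([[ 7.03707988e-04, -9.46407605e-01, -3.22973916e-01,
         8.38415660e-02],
       [ 9.99999184e-01,  1.01030842e-03, -7.81661140e-04,
        -9.30146329e-04],
       [ 1.06607331e-03, -3.22973102e-01,  9.46407544e-01,
         3.10555929e-02],
       [ 0.00000000e+00,  0.00000000e+00,  0.00000000e+00,
         1.00000000e+00]])}
[0.1702982  0.52294172 0.4042184 ] [ 1.56771980e-01  9.87634706e-01 -4.64899680e-04 -1.32437881e-04] 0.15 [-0.15155749 -0.41269656 -0.48361121]
```

View pics/top0.png

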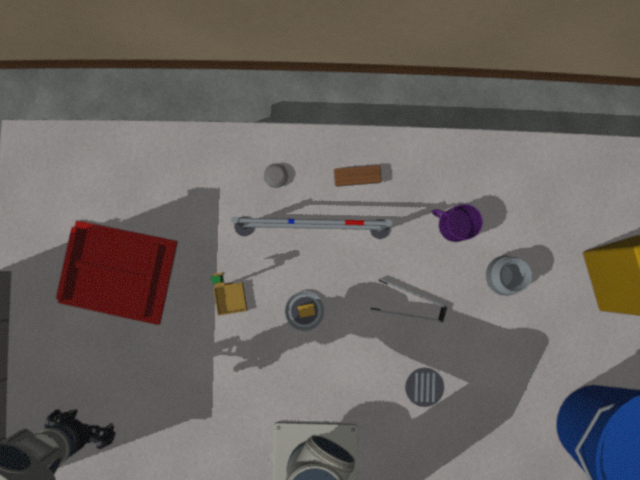

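View pics/side0.png

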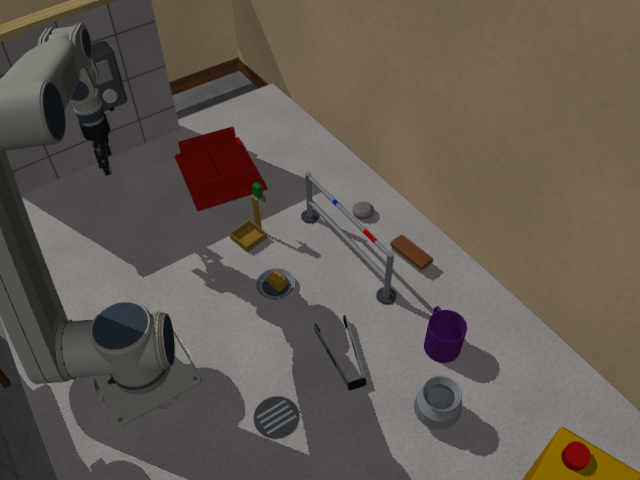

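The top view shows the pan (230,298) with its green grip block at (217,279), the dish and soap at (305,310), the rail from (242,222) to (385,224) with blue at (291,221) and red at (354,223). The tongs run from their tips at (380,280)/(373,309) to the black end block at (443,313). Next I'll measure all of these.

Run:
```python
from h import *
T=cam("top");S=cam("side")
it=cv2.imread("pics/top0.png");is_=cv2.imread("pics/side0.png")
ht=cv2.cvtColor(it,40);hs=cv2.cvtColor(is_,40)
rng=dict(green=((50,100,40),(80,255,255)),blue=((110,120,80),(125,255,255)),red=((0,180,120),(4,255,255)),yel=((12,120,60),(28,255,255)),black=((0,0,0),(180,255,25)))
for k,(a,b) in rng.items():
    print(k,"TOP",[x for x in blobs(ht,a,b,8)][:12]);print("  SIDE",[x for x in blobs(hs,a,b,8)][:12])
```

```text
green TOP [(np.int32(68), array([216. , 278.9]), array([211, 276,  11,   7], dtype=int32))]
  SIDE [(np.int32(116), array([257.1, 190.1]), array([252, 183,  11,  15], dtype=int32))]
blue TOP [(np.int32(29), array([290.6, 220.9]), array([288, 219,   6,   5], dtype=int32)), (np.int32(164), array([634.2, 417.4]), array([627, 396,  13,  41], dtype=int32)), (np.int32(12), array([626.4, 407.8]), array([624, 406,   7,   5], dtype=int32)), (np.int32(417), array([568.4, 434.5]), array([557, 410,  25,  57], dtype=int32)), (np.int32(27), array([628. , 413.1]), array([621, 411,  13,   6], dtype=int32)), (np.int32(121), array([616.9, 424.3]), array([606, 414,  21,  28], dtype=int32)), (np.int32(25), array([581.5, 429.3]), array([579, 424,   6,  11], dtype=int32)), (np.int32(99), array([609.2, 437. ]), array([602, 428,  20,  17], dtype=int32)), (np.int32(262), array([591.8, 452.8]), array([583, 433,  20,  47], dtype=int32)), (np.int32(394), array([629.6, 456.6]), array([611, 434,  29,  46], dtype=int32)), (np.int32(9), array([613.8, 447. ]), array([612, 445,   5,   4], dtype=int32)), (np.int32(19)
[... 2022 characters left out ...]
([86.4, 42.8]), array([83, 29,  8, 28], dtype=int32)), (np.int32(806), array([ 54., 111.]), array([44, 84, 21, 56], dtype=int32)), (np.int32(11), array([111.6, 108.4]), array([110, 107,   4,   4], dtype=int32)), (np.int32(763), array([ 99.4, 140.3]), array([ 81, 108,  30,  67], dtype=int32)), (np.int32(336), array([168.7, 339.4]), array([164, 316,  10,  48], dtype=int32)), (np.int32(16), array([344.9, 322.1]), array([344, 317,   3,  11], dtype=int32)), (np.int32(29), array([  4.6, 376.1]), array([  0, 370,  11,  14], dtype=int32)), (np.int32(21), array([110.6, 380.9]), array([108, 378,   7,   6], dtype=int32)), (np.int32(129), array([356.5, 383.6]), array([348, 378,  18,  12], dtype=int32))]
```

Run:
```python
from h import *
np.set_printoptions(precision=4,suppress=True)
T=cam("top");S=cam("side")
print("green",onz(T,(216,278.9),.17),tri(T,(216,278.9),S,(257.1,190.1)))
b=onz(T,(290.6,220.9),.174);r=onz(T,(354.5,222.4),.174)
print("blue",b,tri(T,(290.6,220.9),S,(334.9,201.6)),"red",r,tri(T,(354.5,222.1),S,(369.1,235.1)))
print("red yaw",np.arctan2(-(b-r)[0],(b-r)[1]),np.linalg.norm(b-r))
it=cv2.imread("pics/top0.png");ht=cv2.cvtColor(it,40)
m=cv2.inRange(ht,np.array((12,120,60)),np.array((28,255,255)))
for nm,(x,y,w,h),z in(("pan",(212,280,36,36),.024),("soap",(296,300,22,20),.045)):
    k=np.zeros_like(m);k[y:y+h,x:x+w]=m[y:y+h,x:x+w];q=cv2.findNonZero(k);rr=cv2.minAreaRect(q)
    P=np.array([onz(T,p,z)[:2] for p in cv2.boxPoints(rr)]);print(nm,P.mean(0),[np.linalg.norm(P[i]-P[i-1]) for i in range(4)],[np.arctan2(*(P[i]-P[i-1])[::-1]) for i in range(4)])
print("block",onz(T,(442.5,313.5),.02),"tips",onz(T,(380,279),.026),onz(T,(373,309),.026))
print("posts",onz(T,(235,219),.178),onz(T,(390,222),.178))
print("dish",onz(T,(305,310),.012),"TCP",probe_bus.get_obs()["ee_pos"])
```

```text
green [0.507  0.2554 0.17  ] (array([0.5071, 0.2577, 0.1576]), np.float64(0.0004479760737343354))
blue [0.6548 0.0751 0.174 ] (array([0.6544, 0.0754, 0.1728]), np.float64(0.0011313855680861315)) red [ 0.6551 -0.0829  0.174 ] (array([ 0.6546, -0.082 ,  0.1751]), np.float64(0.00275336369866931))
red yaw 0.0019402741467592782 0.15793283598009014
pan [0.4576 0.2445] [np.float64(0.08556920556034946), np.float64(0.07945718223512488), np.float64(0.0854843303073537), np.float64(0.07924621197397753)] [np.float64(0.17591500220454298), np.float64(-1.4026198349368428), np.float64(-2.9681384762159144), np.float64(1.7400265432257642)]
soap [0.4287 0.0332] [np.float64(0.03223637250335302), np.float64(0.04252361782018875), np.float64(0.03224461163068122), np.float64(0.04248809065399416)] [np.float64(0.1918631624007441), np.float64(-1.3811386073648286), np.float64(-2.9508318830627203), np.float64(1.7602587465685595)]
block [ 0.4248 -0.3427  0.02  ] tips [ 0.516  -0.1669  0.026 ] [ 0.4337 -0.1493  0.026 ]
posts [0.6557 0.2122 0.178 ] [ 0.658  -0.1703  0.178 ]
dish [0.4256 0.0368 0.012 ] TCP [0.1703 0.5229 0.4042]
```

Run:
```python
from h import *
o=probe_bus.get_obs();print(toolshift(o,[.510,.2555,.415]))
```

```text
[-0.40582041 -0.14911151 -0.01068549]
```

The manual's scale: shifts go in shares of 50 mm and turns go in shares of pi rad. Converting my numbers, -0.045 m is -0.9, -0.0165 m is -0.33, -0.1 rad / 3.1416 = -0.0318.

Emit:
shift_gripper --rows '[[[-0.9,-0.33,-0.02],[0,0,0]],[[-0.9,-0.33,-0.02],[0,0,0]],[[-0.9,-0.33,-0.02],[0,0,0]],[[-0.9,-0.33,-0.02],[0,0,0]],[[-0.9,-0.33,-0.02],[0,0,-0.0318]],[[-0.9,-0.33,-0.02],[0,0,-0.0318]],[[-0.9,-0.33,-0.02],[0,0,-0.0318]],[[-0.9,-0.33,-0.02],[0,0,-0.0318]],[[-0.9,-0.33,-0.02],[0,0,-0.0286]],[[0,0,0],[0,0,0]],[[0,0,0],[0,0,0]]]' --finger_gap 0.06

```text
time: 1.25
ee_pos: [0.534, 0.2972, 0.4125]
tcp_rot: [-0.086, 0.996, -0.0, -0.001]
contact_force: [-0.0, 0.4, 0.6]
finger_gap: 0.0601
grip_force: 0.0
```

Run:
```python
from h import *
o=probe_bus.get_obs();im=capture("wrist");cv2.imwrite("pics/w1.png",im[:,:,::-1])
import pickle;pickle.dump(o,open("o1.pkl","wb"))
print(o["time"],o["ee_pos"],R.from_quat(o["tcp_rot"]).as_matrix().round(3))
h=cv2.cvtColor(im,cv2.COLOR_RGB2HSV);print(blobs(h,(50,100,40),(80,255,255),50))
```

```text
1.25 [0.53397096 0.29716975 0.41250841] [[-0.985 -0.172 -0.002]
 [-0.172  0.985 -0.001]
 [ 0.002 -0.    -1.   ]]
[(np.int32(1993), array([258.4, 197.4]), array([233, 176,  51,  44], dtype=int32))]
```

View pics/w1.png

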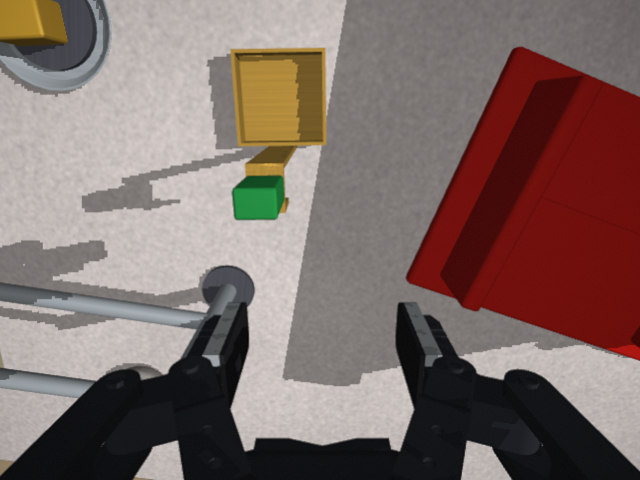

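The wrist view shows the pan rim at about (231–327, 48–146). The green block spans (233–284, 176–220), with its brighter top face in the lower left. The left post foot is at (228,288). Next I'll compute the block's top face and the rim.

Run:
```python
from h import *
import pickle
np.set_printoptions(precision=4,suppress=True)
o=pickle.load(open("o1.pkl","rb"));W=cam("wrist",o)
im=cv2.imread("pics/w1.png");h=cv2.cvtColor(im,40)
g=cv2.inRange(h,np.array((50,100,40)),np.array((80,255,255)));v=h[:,:,2]
vals=v[g>0];print(np.percentile(vals,[5,20,40,60,80,95]))
t,_=cv2.threshold(vals.reshape(-1,1),0,255,cv2.THRESH_OTSU);print(t)
m=((g>0)&(v>t)).astype(np.uint8)
print(m[175:222:3,230:288:2])
r=cv2.minAreaRect(cv2.findNonZero(m));P=np.array([onz(W,p,.181)[:2] for p in cv2.boxPoints(r)])
print(P,P.mean(0),[np.linalg.norm(P[i]-P[i-1]) for i in range(4)])
Q=np.array([onz(W,p,.024)[:2] for p in((231,49),(325,48),(327,144),(238,146))]);print(Q,Q.mean(0))
y=cv2.inRange(h,np.array((12,100,40)),np.array((30,255,255)));y[150:]=0;y[:,:200]=0;r=cv2.minAreaRect(cv2.findNonZero(y))
Q=np.array([onz(W,p,.024)[:2] for p in cv2.boxPoints(r)]);print(Q,Q.mean(0),[np.linalg.norm(Q[i]-Q[i-1]) for i in range(4)],[np.arctan2(*(Q[i]-Q[i-1])[::-1]) for i in range(4)])
```

```text
[ 73.  85. 132. 142. 143. 145.]
113.0
[[0 0 0 0 0 0 0 0 0 0 0 0 0 0 0 0 0 0 0 0 0 0 0 0 0 0 0 0 0]
 [0 0 0 0 0 0 0 0 0 0 0 0 0 0 0 0 0 0 0 0 0 0 0 0 0 0 0 0 0]
 [0 0 0 0 0 0 0 0 0 0 0 0 0 0 0 0 0 0 0 0 0 0 0 0 0 0 0 0 0]
 [0 0 0 0 0 0 0 0 0 0 0 0 0 0 0 0 0 0 0 0 0 0 0 0 0 0 0 0 0]
 [0 0 0 0 0 0 0 0 0 0 0 0 0 0 0 0 0 0 0 0 0 0 0 0 0 0 0 0 0]
 [0 0 1 1 1 1 1 1 1 1 1 1 1 1 1 1 1 1 1 1 1 1 1 1 0 0 0 0 0]
 [0 0 1 1 1 1 1 1 1 1 1 1 1 1 1 1 1 1 1 1 1 1 1 1 0 0 0 0 0]
 [0 0 1 1 1 1 1 1 1 1 1 1 1 1 1 1 1 1 1 1 1 1 1 1 0 0 0 0 0]
 [0 0 1 1 1 1 1 1 1 1 1 1 1 1 1 1 1 1 1 1 1 1 1 1 0 0 0 0 0]
 [0 0 0 1 1 1 1 1 1 1 1 1 1 1 1 1 1 1 1 1 1 1 1 1 0 0 0 0 0]
 [0 0 0 1 1 1 1 1 1 1 1 1 1 1 1 1 1 1 1 1 1 1 1 1 0 0 0 0 0]
 [0 0 0 1 1 1 1 1 1 1 1 1 1 1 1 1 1 1 1 1 1 1 1 1 0 0 0 0 0]
 [0 0 0 1 1 1 1 1 1 1 1 1 1 1 1 1 1 1 1 1 1 1 1 1 0 0 0 0 0]
 [0 0 0 1 1 1 1 1 1 1 1 1 1 1 1 1 1 1 1 1 1 1 1 1 0 0 0 0 0]
 [0 0 0 1 1 1 1 1 1 1 1 1 1 1 1 1 1 1 1 1 1 1 1 1 0 0 0 0 0]
 [0 0 0 0 0 0 0 0 0 0 0 0 0 0 0 0 0 0 0 0 0 0 0 0 0 0 0 0 0]]
[[0.4996 0.2433]
 [0.4948 0.2657]
 [0.5114 0.2686]
 [0.5164 0.2456]] [0.5055 0.2558] [np.float64(0.016950039404703052), np.float64(0.022886081947433103), np.float64(0.016886373796229127), np.float64(0.023497321109250725)]
[[0.4196 0.1988]
 [0.4052 0.2763]
 [0.4823 0.2919]
 [0.498  0.2129]] [0.4513 0.245 ]
[[0.4188 0.1987]
 [0.4052 0.2763]
 [0.487  0.2909]
 [0.5017 0.2069]] [0.4532 0.2432] [np.float64(0.08331127970620415), np.float64(0.07882614132155669), np.float64(0.08303918888386291), np.float64(0.08524557464356872)] [np.float64(-3.04266030776603), np.float64(1.7437097465427003), np.float64(0.17606355773084187), np.float64(-1.3973595111202721)]
```

To row units: -0.0359 m is -0.718, 0.0352 m is 0.704, -0.015 rad / 3.1416 = -0.0048.

Emit:
shift_gripper --rows '[[[0.704,-0.718,0.2],[0,0,-0.0048]],[[0,0,0.6],[0,0,0]],[[0,0,0.6],[0,0,0]],[[0,0,0.44],[0,0,0]],[[0,0,0],[0,0,0]],[[0,0,0],[0,0,0]]]'

```text
time: 1.9
ee_pos: [0.5044, 0.258, 0.3229]
tcp_rot: [-0.095, 0.995, 0.0, 0.0]
contact_force: [-0.5, 0.0, 0.3]
finger_gap: 0.0601
grip_force: 0.0
```

Run:
```python
from h import *
o=probe_bus.get_obs();print(o["ee_pos"],toolshift(o,[.5055,.2558,.320]))
```

```text
[0.50444805 0.25796432 0.32287018] [-0.00062089 -0.00232508  0.00287007]
```

To row units: 0.003 m is 0.06, -0.0023 m is -0.046.

Emit:
shift_gripper --rows '[[[-0.012,-0.046,0.06],[0,0,0]],[[0,0,0],[0,0,0]],[[0,0,0],[0,0,0]],[[0,0,0],[0,0,0]]]' --finger_gap 0.01 --squeeze 50

```text
time: 2.3
ee_pos: [0.5065, 0.2554, 0.3199]
tcp_rot: [-0.095, 0.995, 0.0, 0.001]
contact_force: [0.1, 1.5, 5.6]
finger_gap: 0.0234
grip_force: 49.8
```

Emit:
shift_gripper --rows '[[[0,0,-0.3],[0,0,0]],[[0,0,-0.5],[0,0,0]],[[0,0,-0.5],[0,0,0]],[[0,0,-0.5],[0,0,0]],[[0,0,0],[0,0,0]],[[0,0,0],[0,0,0]]]'

```text
time: 2.9
ee_pos: [0.5063, 0.2551, 0.4087]
tcp_rot: [-0.095, 0.995, -0.0, 0.0]
contact_force: [-0.9, 0.2, -2.1]
finger_gap: 0.0233
grip_force: 49.3
```

Run:
```python
from h import *
o=probe_bus.get_obs();print(o["ee_pos"],toolshift(o,[.595,.145,.405]),R.from_quat(o["tcp_rot"]).as_matrix().round(4))
```

```text
[0.50625493 0.25514277 0.40866367] [-0.06633126 -0.12492861  0.00368069] [[-9.82e-01 -1.89e-01  1.00e-04]
 [-1.89e-01  9.82e-01 -1.00e-04]
 [-1.00e-04 -1.00e-04 -1.00e+00]]
```

To row units: -0.031 m is -0.62, -0.0165 m is -0.33, 0.095 rad / 3.1416 = 0.0302.

Emit:
shift_gripper --rows '[[[-0.33,-0.62,0],[0,0,0]],[[-0.33,-0.62,0],[0,0,0]],[[-0.33,-0.62,0],[0,0,0]],[[-0.33,-0.62,0],[0,0,0]],[[0,0,0],[0,0,0.0302]],[[0,0,0],[0,0,0.0302]],[[0,0,0],[0,0,0]],[[0,0,0],[0,0,0]],[[0,0,0],[0,0,0]]]'

```text
time: 3.8
ee_pos: [0.5944, 0.1461, 0.4084]
tcp_rot: [-0.001, 1.0, -0.0, -0.0]
contact_force: [-0.8, 0.6, -1.9]
finger_gap: 0.0233
grip_force: 50.0
```

Run:
```python
from h import *
import pickle
o=probe_bus.get_obs();im=capture("wrist");cv2.imwrite("pics/w2.png",im[:,:,::-1])
pickle.dump(o,open("o2.pkl","wb"))
im=capture("side");cv2.imwrite("pics/s2.png",im[:,:,::-1])
print(o["ee_pos"],R.from_quat(o["tcp_rot"]).as_matrix().round(3))
```

```text
[0.59438284 0.14614348 0.40838461] [[-1.    -0.003 -0.001]
 [-0.003  1.    -0.   ]
 [ 0.001 -0.    -1.   ]]
```

View pics/w2.png

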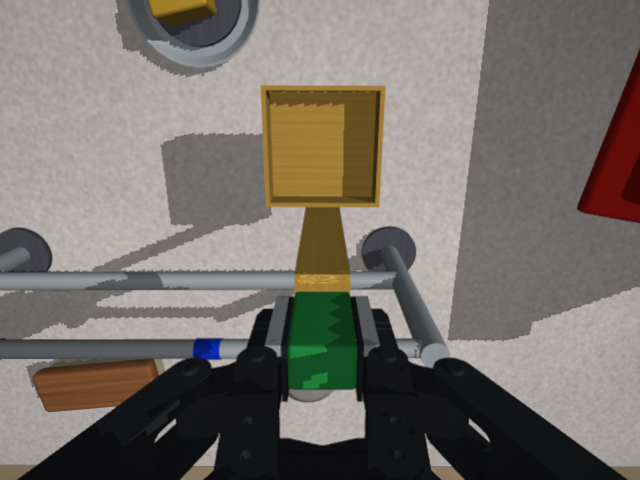

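The wrist view shows the pan held squarely. The blue band is at (207,349) on the upper bar, which runs along row ~348, with the lower bar on row ~281. The left post top is at about (432,352).

Run:
```python
from h import *
import pickle
np.set_printoptions(precision=4,suppress=True)
o=pickle.load(open("o2.pkl","rb"));W=cam("wrist",o)
im=cv2.imread("pics/w2.png");h=cv2.cvtColor(im,40)
print("blue",[(b[1],onz(W,b[1],.174)) for b in blobs(h,(110,120,60),(125,255,255),80)])
g=im.astype(int).sum(2)
for c in(10,60,120,180,225):
    col=g[325:372,c]; d=np.diff(col); print(c,[(i+325,v) for i,v in enumerate(d) if abs(v)>60])
# rim
y=cv2.inRange(h,np.array((12,100,30)),np.array((30,255,255)));y[209:]=0;y[:75]=0;y[:,:258]=0
q=cv2.findNonZero(y);print(cv2.boundingRect(q))
zr=o["ee_pos"][2]-.158-.138;print("rim z",zr)
for p in((262,86),(385,86),(381,206),(267,206)):print(onz(W,p,zr)-o["ee_pos"])
# image of hook-expected rim corners
E=o["ee_pos"];print(proj(W,[E+[-.056+a,b,-.158-.138] for a,b in((-.04,-.04),(-.04,.04),(.04,.04),(.04,-.04))]))
s=cv2.imread("pics/s2.png");hs=cv2.cvtColor(s,40)
print([(b[1],b[0]) for b in blobs(hs,(50,100,40),(80,255,255),10)],proj(cam("side"),[E+[0,0,-.158],E+[0,0,-.177]]))
```

```text
blue [(array([206.4, 348.5]), array([0.6523, 0.0743, 0.174 ]))]
10 [(338, np.int64(-92)), (358, np.int64(219))]
60 [(338, np.int64(-207)), (339, np.int64(-128))]
120 [(338, np.int64(-192)), (339, np.int64(-163)), (360, np.int64(-67))]
180 [(337, np.int64(-65)), (338, np.int64(-171)), (339, np.int64(-103)), (357, np.int64(87)), (358, np.int64(142)), (360, np.int64(-188)), (361, np.int64(-184))]
225 [(337, np.int64(-107)), (338, np.int64(-148)), (358, np.int64(111)), (364, np.int64(-191)), (365, np.int64(-214))]
(261, 86, 124, 123)
rim z 0.11238460575886755
[-0.0958 -0.0395 -0.296 ]
[-0.0961  0.0391 -0.296 ]
[-0.0172  0.0407 -0.296 ]
[-0.0169 -0.0396 -0.296 ]
[[261.2446  85.6507]
 [386.4093  86.0968]
 [379.9685 207.6362]
 [266.5505 207.2285]]
[(array([299., 175.]), np.int32(35))] [[301.916  175.0289]
 [302.218  180.2645]]
```

To row units: -0.02 m is -0.4.

Emit:
shift_gripper --rows '[[[-0.4,0,0],[0,0,0]],[[-0.4,0,0],[0,0,0]],[[-0.4,0,0],[0,0,0]],[[0,0,0],[0,0,0]],[[0,0,0],[0,0,0]]]'

```text
time: 4.4
ee_pos: [0.6545, 0.1461, 0.4084]
tcp_rot: [-0.0, 1.0, -0.0, -0.0]
contact_force: [-0.7, 0.1, -1.2]
finger_gap: 0.0231
grip_force: 49.9
```

Run:
```python
from h import *
o=probe_bus.get_obs();print(toolshift(o,[.655,.14,.3655]),R.from_quat(o["tcp_rot"]).as_rotvec())
```

```text
[-0.00053391 -0.00606515  0.04287961] [ 1.39965518e-03 -3.14059328e+00  6.31024252e-05]
```

To row units: 0.015 m is 0.3, 0.013 m is 0.26.

Emit:
shift_gripper --rows '[[[-0.01,-0.12,0.3],[0,0,0]],[[0,0,0.3],[0,0,0]],[[0,0,0.26],[0,0,0]],[[0,0,0],[0,0,0]],[[0,0,0],[0,0,0]]]'

```text
time: 4.9
ee_pos: [0.6545, 0.1401, 0.3666]
tcp_rot: [-0.0, 1.0, 0.0, 0.0]
contact_force: [-0.0, -0.0, -1.5]
finger_gap: 0.0233
grip_force: 49.9
```

Run:
```python
from h import *
im=capture("side");cv2.imwrite("pics/s3.png",cv2.resize(im[140:300,230:430,::-1],None,fx=4,fy=3.75,interpolation=cv2.INTER_NEAREST)[:600])
```

```text
(no output)
```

View pics/s3.png

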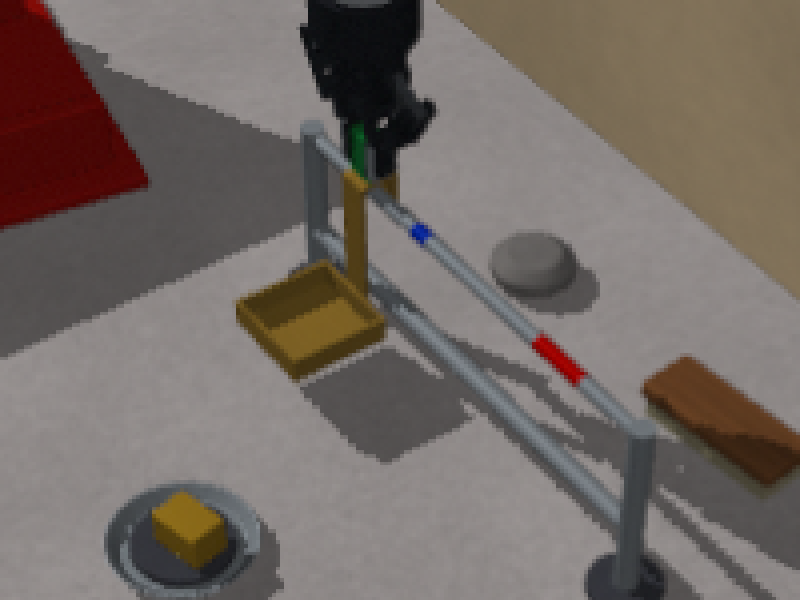

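The side view shows the hook over the upper bar between the left post and the blue band, with the strap in front of the bar and the lip behind it. Next I'll slide the pan along to the red band.

To row units: -0.03 m is -0.6, -0.02 m is -0.4.

Emit:
shift_gripper --rows '[[[0,-0.2,0],[0,0,0]],[[0,-0.4,0],[0,0,0]],[[0,-0.4,0],[0,0,0]],[[0,-0.4,0],[0,0,0]],[[0,-0.4,0],[0,0,0]],[[0,-0.4,0],[0,0,0]],[[0,-0.6,0],[0,0,0]],[[0,-0.6,0],[0,0,0]],[[0,-0.6,0],[0,0,0]],[[0,-0.44,0],[0,0,0]],[[0,0,0],[0,0,0]],[[0,0,0],[0,0,0]]]'

```text
time: 6.15
ee_pos: [0.6549, -0.0829, 0.3664]
tcp_rot: [0.001, 1.0, -0.0, 0.0]
contact_force: [-0.3, 0.6, -2.5]
finger_gap: 0.0235
grip_force: 50.0
```

Run:
```python
from h import *
import pickle
o=probe_bus.get_obs();im=capture("wrist");cv2.imwrite("pics/w4.png",im[:,:,::-1]);W=cam("wrist",o)
h=cv2.cvtColor(im,cv2.COLOR_RGB2HSV)
print([(b[0],b[1],b[2],onz(W,b[1],.174)) for b in blobs(h,(110,120,60),(125,255,255),60)+blobs(h,(0,150,80),(4,255,255),30)])
im=capture("side");h=cv2.cvtColor(im,cv2.COLOR_RGB2HSV)
print(blobs(h,(0,180,100),(4,255,255),5))
cv2.imwrite("pics/s4.png",cv2.resize(im[140:300,230:430,::-1],None,fx=4,fy=3.75,interpolation=cv2.INTER_NEAREST))
```

```text
[(np.int32(541), array([365.8, 290.3]), array([351, 280,  28,  28], dtype=int32), array([ 0.65196051, -0.06339925,  0.174     ])), (np.int32(261), array([283.7, 288.8]), array([275, 282,  19,  17], dtype=int32), array([ 0.65119571, -0.10133958,  0.174     ]))]
[(np.int32(498), array([576.8, 454.1]), array([563, 442,  27,  25], dtype=int32))]
```

View pics/s4.png

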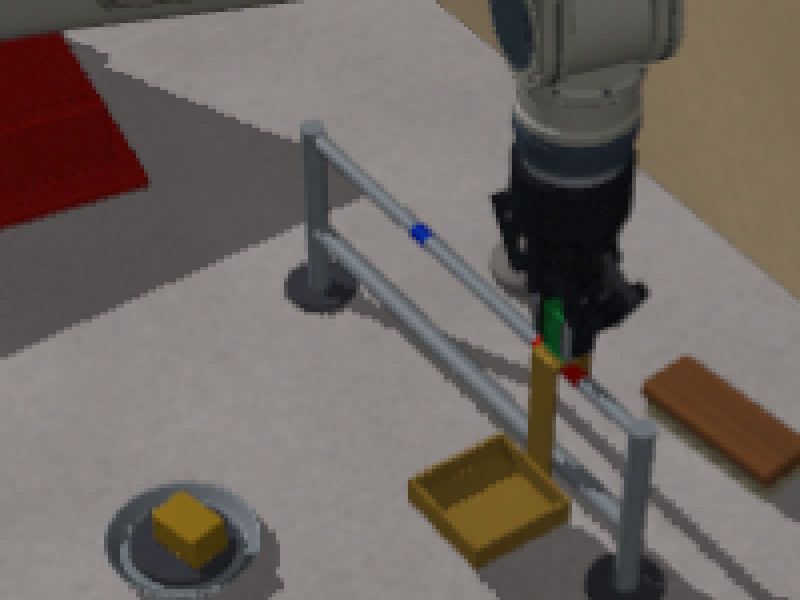

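The side view shows the hook centred on the red band, with red showing on both sides. The wrist measurement puts the band centre at y=-0.0813 and the hook at -0.083. Next I'll lower the pan and let go.

To row units: 0.005 m is 0.1, 0.001 m is 0.02.

Emit:
shift_gripper --rows '[[[0,0.02,0.1],[0,0,0]],[[0,0,0],[0,0,0]],[[0,0,0],[0,0,0]]]'

```text
time: 6.55
ee_pos: [0.6551, -0.0803, 0.3609]
tcp_rot: [-0.001, 1.0, 0.0, -0.0]
contact_force: [-0.3, 0.3, -1.0]
finger_gap: 0.023
grip_force: 50.2
```

Emit:
shift_gripper --rows '[[[0,0,0],[0,0,0]],[[0,0,0],[0,0,0]],[[0,0,0],[0,0,0]],[[0,0,0],[0,0,0]],[[0,0,-0.4],[0,0,0]],[[0,0,-0.6],[0,0,0]],[[0,0,-0.8],[0,0,0]],[[0,0,-0.6],[0,0,0]],[[0,0,0],[0,0,0]],[[0,0,0],[0,0,0]]]' --finger_gap 0.05 --squeeze 30

```text
time: 7.55
ee_pos: [0.6551, -0.0811, 0.4812]
tcp_rot: [-0.0, 1.0, -0.0, 0.001]
contact_force: [-1.1, 0.1, -0.0]
finger_gap: 0.0503
grip_force: 0.0
```

Run:
```python
from h import *
np.set_printoptions(precision=4,suppress=True)
im=capture("side");cv2.imwrite("pics/s5.png",im[:,:,::-1]);hs=cv2.cvtColor(im,cv2.COLOR_RGB2HSV)
o=probe_bus.get_obs();it=capture("wrist");cv2.imwrite("pics/w5.png",it[:,:,::-1]);W=cam("wrist",o)
h=cv2.cvtColor(it,cv2.COLOR_RGB2HSV)
print(blobs(hs,(50,100,40),(80,255,255),10),blobs(h,(50,100,40),(80,255,255),50),[(b,onz(W,b[1],.17)) for b in blobs(h,(0,150,80),(4,255,255),20)])
print(o["ee_pos"],[(b,onz(W,b[1],.05)) for b in blobs(h,(12,100,30),(30,255,255),400)])
```

```text
[(np.int32(139), array([368.5, 228.2]), array([364, 220,  10,  18], dtype=int32))] [(np.int32(1354), array([323. , 231.9]), array([305, 213,  37,  38], dtype=int32))] [((np.int32(220), array([297. , 224.4]), array([290, 217,  15,  16], dtype=int32)), array([ 0.656 , -0.1007,  0.17  ])), ((np.int32(211), array([348. , 223.7]), array([341, 216,  14,  17], dtype=int32)), array([ 0.6554, -0.0623,  0.17  ]))]
[ 0.6551 -0.0811  0.4802] [((np.int32(7726), array([322.1, 146.8]), array([281,  99,  83, 115], dtype=int32)), array([ 0.6106, -0.0819,  0.05  ])), ((np.int32(4033), array([309.8, 303.8]), array([254, 281, 109,  48], dtype=int32)), array([ 0.7885, -0.096 ,  0.05  ]))]
```

View pics/w5.png

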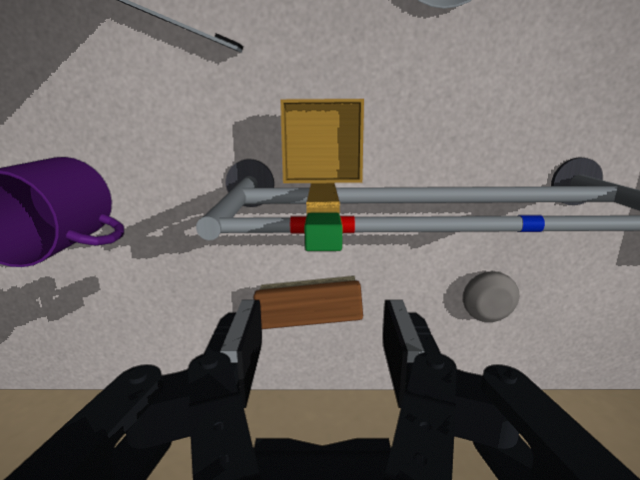

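The pan hangs free with its green grip at (323,232), between red pieces at (297,224) and (348,224). Its rim is at (281–364, 99–183). Next I'll move over the tongs.

To row units: 0.035 m is 0.7, -0.0285 m is -0.57.

Emit:
shift_gripper --rows '[[[0.7,-0.57,0.2],[0,0,0]],[[0.7,-0.57,0.2],[0,0,0]],[[0.7,-0.57,0.2],[0,0,0]],[[0.7,-0.57,0.2],[0,0,0]],[[0.7,-0.57,0.2],[0,0,0]],[[0.62,-0.57,0.2],[0,0,0]],[[0,0,0],[0,0,0]]]' --finger_gap 0.085

```text
time: 8.35
ee_pos: [0.4459, -0.2542, 0.4188]
tcp_rot: [0.002, 1.0, 0.001, -0.002]
contact_force: [0.1, 0.9, -0.2]
finger_gap: 0.0849
grip_force: 0.0
```

Emit:
shift_gripper --rows '[[[0,0,0],[0,0,-0.0462]],[[0,0,0],[0,0,-0.0462]],[[0,0,0],[0,0,-0.0462]],[[0,0,0],[0,0,-0.0462]],[[0,0,0],[0,0,-0.0462]],[[0,0,0],[0,0,-0.0462]],[[0,0,0],[0,0,-0.0462]],[[0,0,0],[0,0,-0.0462]],[[0,0,0],[0,0,-0.0462]],[[0,0,0],[0,0,0]],[[0,0,0],[0,0,0]]]'

```text
time: 9.45
ee_pos: [0.4492, -0.2518, 0.4203]
tcp_rot: [-0.606, 0.796, 0.001, -0.0]
contact_force: [-0.2, 0.2, 0.6]
finger_gap: 0.0852
grip_force: 0.0
```

Run:
```python
from h import *
import pickle
o=probe_bus.get_obs();im=capture("wrist");cv2.imwrite("pics/w6.png",im[:,:,::-1]);pickle.dump(o,open("o6.pkl","wb"))
print(o["ee_pos"],o["joints"])
```

```text
[ 0.44923678 -0.25184823  0.42033636] [-6.74015104e-01  1.94860641e-01 -2.37874732e-02  1.35326196e+00
  5.54450169e-05 -1.97518898e+00]
```

View pics/w6.png

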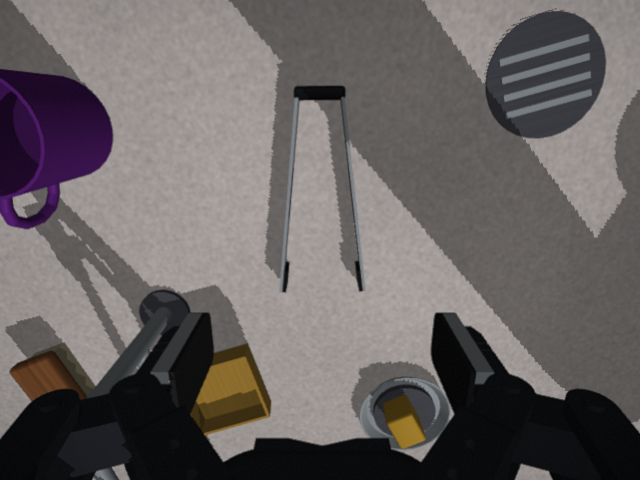

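The wrist view shows the tongs' end block at (320,93) and tips at (285,291)/(362,290). The soap is at (405,421) in the dish.

Run:
```python
from h import *
import pickle
np.set_printoptions(precision=4,suppress=True)
o=pickle.load(open("o6.pkl","rb"));W=cam("wrist",o)
im=cv2.imread("pics/w6.png");h=cv2.cvtColor(im,40);v=h[:,:,2]
m=cv2.inRange(v,0,45)
n,l,s,c=cv2.connectedComponentsWithStats(m)
for i in range(1,n):
    if s[i,4]>60:print(s[i],c[i])
g=v.astype(int)
for r in(110,150,200,250,280): 
    d=np.diff(g[r,262:380]); print(r,[(j+262,x) for j,x in enumerate(d) if abs(x)>35])
b=[onz(W,p,.026) for p in((294,87),(345,87))]
tp=[onz(W,p,.026) for p in((282.5,291),(363,290.5))]
print(b,tp,"widths",np.linalg.norm(b[1]-b[0]),np.linalg.norm(tp[1]-tp[0]))
B=sum(b)/2;Tm=sum(tp)/2;d=(Tm-B)[:2];L=np.linalg.norm(d);d/=L
print("len(201)",L,"yaw",np.arctan2(d[1],d[0]),"orig",B[:2]+.1*d,Tm[:2]-.101*d)
M=R.from_quat(o["tcp_rot"]).as_matrix();print("tool -x yaw",np.arctan2(-M[1,0],-M[0,0]))
y=cv2.inRange(h,np.array((12,120,100)),np.array((28,255,255)));y[:385]=0;y[:,:370]=0;
r=cv2.minAreaRect(cv2.findNonZero(y));print(cv2.boxPoints(r));P=np.array([onz(W,p,.045)[:2] for p in cv2.boxPoints(r)])
print("soap",P.mean(0),[np.linalg.norm(P[i]-P[i-1]) for i in range(4)],[np.arctan2(*(P[i]-P[i-1])[::-1]) for i in range(4)])
```

```text
[   0   69  103   39 2316] [49.2275 89.2915]
[294  86  51  14 681] [319.1689  92.351 ]
[486  86  35  50 444] [500.0811 113.5428]
[   0   92   38  103 2163] [ 12.1835 151.2871]
[ 18 214  25   8  87] [ 31.4828 217.5057]
[355 261   7  30  99] [358.2626 274.7071]
[283 262   6  30  96] [285.4479 276.1458]
[    0   290   640   190 48307] [316.2371 427.4542]
[140 305  10  19 100] [143.47 314.78]
[373 385  56  27 390] [393.0051 394.2359]
110 [(298, np.int64(42))]
150 [(346, np.int64(37))]
200 [(290, np.int64(66)), (352, np.int64(44))]
250 [(286, np.int64(47))]
280 [(282, np.int64(-47)), (283, np.int64(-45)), (286, np.int64(36)), (287, np.int64(79)), (355, np.int64(-44)), (356, np.int64(-66)), (360, np.int64(45)), (361, np.int64(50))]
[array([ 0.4454, -0.3538,  0.026 ]), array([ 0.4023, -0.3419,  0.026 ])] [array([ 0.514, -0.167,  0.026]), array([ 0.4331, -0.1453,  0.026 ])] widths 0.04471373284295704 0.08381476676354806
len(201) 0.19805438985666948 yaw 1.3169706786576223 orig [ 0.4489 -0.251 ] [ 0.4482 -0.2539]
tool -x yaw 1.3011735981478427
[[386.9655 423.4138]
 [414.5517 412.3793]
 [425.3793 439.4483]
 [397.7931 450.4828]]
soap [0.4268 0.031 ] [np.float64(0.04238320867826975), np.float64(0.0336421338946783), np.float64(0.041774303660543), np.float64(0.034696272333875754)] [np.float64(-1.4847365035072553), np.float64(-2.931800446901861), np.float64(1.6803546962058673), np.float64(0.2240465384580084)]
```

To row units: 0.045 m is 0.9, 0.03 m is 0.6, -0.016 rad / 3.1416 = -0.0051.

Emit:
shift_gripper --rows '[[[0,0,0.9],[0,0,-0.0051]],[[0,0,0.9],[0,0,0]],[[0,0,0.9],[0,0,0]],[[0,0,0.9],[0,0,0]],[[0,0,0.6],[0,0,0]],[[0,0,0.4],[0,0,0]],[[0,0,0],[0,0,0]],[[0,0,0],[0,0,0]]]'

```text
time: 10.3
ee_pos: [0.4493, -0.2522, 0.1912]
tcp_rot: [-0.613, 0.79, 0.0, -0.0]
contact_force: [-0.0, -0.4, 0.8]
finger_gap: 0.0847
grip_force: 0.0
```

Run:
```python
from h import *
o=probe_bus.get_obs();print(o["ee_pos"],toolshift(o,[.4485,-.2525,.174]))
```

```text
[ 0.44929647 -0.25216627  0.19123461] [0.0005245  0.00068302 0.01723473]
```

The manual's scale: shifts go in shares of 50 mm and turns go in shares of pi rad. Converting my numbers, 0.009 m is 0.18, 0.008 m is 0.16.

Emit:
shift_gripper --rows '[[[0.01,0.014,0.18],[0,0,0]],[[0,0,0.16],[0,0,0]],[[0,0,0],[0,0,0]],[[0,0,0],[0,0,0]]]'

```text
time: 10.7
ee_pos: [0.4483, -0.2524, 0.174]
tcp_rot: [-0.614, 0.79, 0.0, 0.0]
contact_force: [0.8, 0.4, -0.0]
finger_gap: 0.0851
grip_force: 0.0
```

Emit:
shift_gripper --rows '[[[0,0,0],[0,0,0]],[[0,0,0],[0,0,0]],[[0,0,0],[0,0,0]],[[0,0,0],[0,0,0]],[[0,0,0],[0,0,0]]]' --finger_gap 0.056 --squeeze 60

```text
time: 11.2
ee_pos: [0.4488, -0.2527, 0.175]
tcp_rot: [-0.614, 0.79, -0.001, 0.0]
contact_force: [0.5, 0.9, 7.9]
finger_gap: 0.0563
grip_force: 8.8
```

To row units: -0.03 m is -0.6, -0.02 m is -0.4.

Emit:
shift_gripper --rows '[[[0,0,-0.2],[0,0,0]],[[0,0,-0.4],[0,0,0]],[[0,0,-0.6],[0,0,0]],[[0,0,-0.6],[0,0,0]],[[0,0,-0.2],[0,0,0]],[[0,0,0],[0,0,0]]]'

```text
time: 11.8
ee_pos: [0.4485, -0.2525, 0.2753]
tcp_rot: [-0.614, 0.79, -0.001, 0.0]
contact_force: [-0.3, -0.5, -0.6]
finger_gap: 0.0562
grip_force: 6.3
```

Emit:
shift_gripper --rows '[[[-0.6,0.178,0],[0,0,0]],[[-0.6,0.178,0],[0,0,0]],[[-0.6,0.178,0],[0,0,0]],[[-0.6,0.178,0],[0,0,0]],[[-0.6,0.178,0],[0,0,0]],[[-0.6,0.178,0],[0,0,0]],[[-0.2,0,0],[0,0,0]],[[0,0,0],[0,0,-0.0353]],[[0,0,0],[0,0,-0.0353]],[[0,0,0],[0,0,-0.0353]],[[0,0,0],[0,0,-0.0353]],[[0,0,0],[0,0,0]]]'

```text
time: 13.0
ee_pos: [0.4434, -0.0554, 0.2729]
tcp_rot: [0.773, -0.635, -0.001, 0.0]
contact_force: [-0.7, 0.2, -0.4]
finger_gap: 0.0561
grip_force: 6.3
```

Run:
```python
from h import *
import pickle
o=probe_bus.get_obs();im=capture("wrist");cv2.imwrite("pics/w7.png",im[:,:,::-1]);pickle.dump(o,open("o7.pkl","wb"))
M=R.from_quat(o["tcp_rot"]).as_matrix();print(o["ee_pos"],"dir",np.arctan2(-M[1,0],-M[0,0]))
```

```text
[ 0.44344453 -0.0554074   0.27287725] dir 1.766587674722946
```

View pics/w7.png

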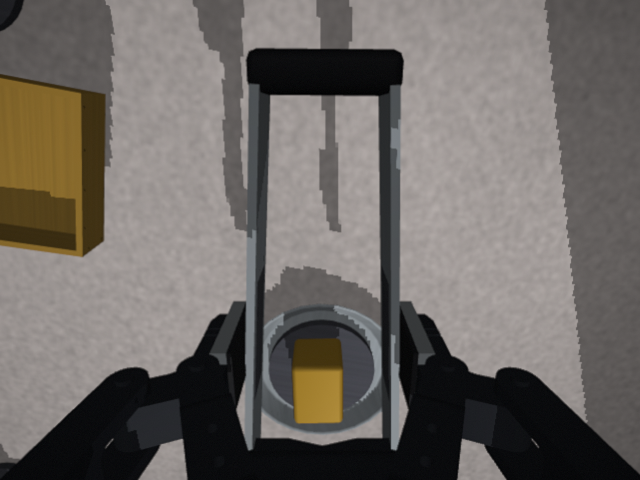

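The wrist view shows the tongs aligned with the soap. The soap's top face is at (293–342, 363–423), the tongs' arms are symmetric about column ~324, and the end block is at (325,72).

Run:
```python
from h import *
import pickle
np.set_printoptions(precision=4,suppress=True)
o=pickle.load(open("o7.pkl","rb"));W=cam("wrist",o);M=R.from_quat(o["tcp_rot"]).as_matrix()
tl=lambda P:(np.array(P)-o["ee_pos"])@M
im=cv2.imread("pics/w7.png");h=cv2.cvtColor(im,40)
y=cv2.inRange(h,np.array((12,120,30)),np.array((30,255,255)));y[:330]=0;y[:,:285]=0;y[:,350:]=0
v=h[:,:,2];t,_=cv2.threshold(v[y>0].reshape(-1,1),0,255,cv2.THRESH_OTSU);m=((y>0)&(v>t)).astype(np.uint8)
r=cv2.minAreaRect(cv2.findNonZero(m));bp=cv2.boxPoints(r);P=np.array([onz(W,p,.045) for p in bp])
print(bp,"soap",P.mean(0),[np.linalg.norm(P[i]-P[i-1]) for i in range(4)],[np.arctan2(*(P[i]-P[i-1])[1::-1]) for i in range(4)])
print("soap tool",tl(P.mean(0)))
zt=o["ee_pos"][2]-.175+.026
for p in((247,60),(403,60),(260,200),(385,200),(249,440),(400,440)):print(p,tl(onz(W,p,zt)))
```

```text
[[294. 422.]
 [294. 369.]
 [341. 369.]
 [341. 422.]] soap [0.4273 0.0317 0.045 ] [np.float64(0.0301894220015449), np.float64(0.04073485562726131), np.float64(0.028582510739572502), np.float64(0.04074061524975114)] [np.float64(0.19495442886131267), np.float64(-1.397677318466328), np.float64(-2.946318057540668), np.float64(1.7833635923053508)]
soap tool [-0.0885 -0.0015  0.2279]
(247, 60) [ 0.0956 -0.0198  0.1489]
(403, 60) [0.0956 0.0237 0.149 ]
(260, 200) [ 0.0557 -0.0182  0.1489]
(385, 200) [0.0557 0.0208 0.149 ]
(249, 440) [-0.0406 -0.0274  0.149 ]
(400, 440) [-0.0407  0.0319  0.1491]
```

To row units: 0.025 m is 0.5, 0.02 m is 0.4, -0.01 rad / 3.1416 = -0.0032.

Emit:
shift_gripper --rows '[[[0,-0.074,0],[0,0,-0.0032]],[[0,0,0.5],[0,0,0]],[[0,0,0.5],[0,0,0]],[[0,0,0.4],[0,0,0]],[[0,0,0.18],[0,0,0]],[[0,0,0],[0,0,0]],[[0,0,0],[0,0,0]]]'

```text
time: 13.75
ee_pos: [0.4475, -0.0545, 0.1954]
tcp_rot: [0.775, -0.631, 0.0, -0.0]
contact_force: [-0.2, -0.3, -0.8]
finger_gap: 0.0565
grip_force: 6.3
```

Run:
```python
from h import *
o=probe_bus.get_obs();im=capture("side");im2=capture("top")
np.set_printoptions(precision=4,suppress=True);print(o["ee_pos"],o["contact_force"],o["grip_force"])
a=cv2.resize(im[210:330,210:350,::-1],(400,343),interpolation=cv2.INTER_NEAREST);b=cv2.resize(im2[250:370,260:400,::-1],(400,343),interpolation=cv2.INTER_NEAREST)
cv2.imwrite("pics/c8.png",np.hstack([a,b]))
```

```text
[ 0.4475 -0.0545  0.1954] [-0.222  -0.2697 -0.7751] 6.326963460305706
```

View pics/c8.png

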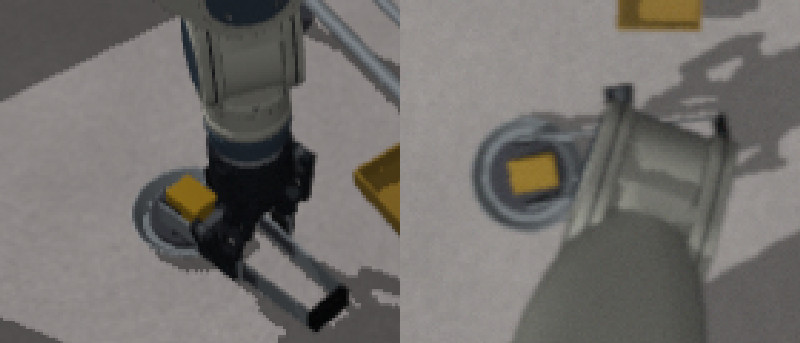

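The tongs' arms straddle the soap in both views. The dish is undisturbed. Next I'll close the tongs.

Emit:
shift_gripper --rows '[[[0,0,0],[0,0,0]],[[0,0,0],[0,0,0]],[[0,0,0],[0,0,0]],[[0,0,0],[0,0,0]],[[0,0,0],[0,0,0]],[[0,0,0],[0,0,0]]]' --finger_gap 0.03 --squeeze 45

```text
time: 14.45
ee_pos: [0.4475, -0.0545, 0.1954]
tcp_rot: [0.775, -0.631, 0.001, -0.0]
contact_force: [1.0, -1.5, 6.1]
finger_gap: 0.0438
grip_force: 51.3
```

Emit:
shift_gripper --rows '[[[0,0,-0.2],[0,0,0]],[[0,0,-0.4],[0,0,0]],[[0,0,-0.6],[0,0,0]],[[0,0,-0.6],[0,0,0]],[[0,0,0],[0,0,0]],[[0,0,0],[0,0,0]],[[0,0,0],[0,0,0]]]'

```text
time: 15.15
ee_pos: [0.4466, -0.0542, 0.284]
tcp_rot: [0.776, -0.631, -0.001, 0.0]
contact_force: [-0.2, 0.0, -2.2]
finger_gap: 0.0437
grip_force: 50.2
```

Run:
```python
from h import *
o=probe_bus.get_obs();im=capture("side");im2=capture("top")
np.set_printoptions(precision=4,suppress=True);print(o["ee_pos"],o["joints"])
a=cv2.resize(im[200:320,210:350,::-1],(400,343),interpolation=cv2.INTER_NEAREST);b=cv2.resize(im2[250:370,260:400,::-1],(400,343),interpolation=cv2.INTER_NEAREST)
cv2.imwrite("pics/c9.png",np.hstack([a,b]))
it=cv2.imread("pics/w5.png") # pan rim from release view, TCP there
for n,i in(("side",im),("top",im2)):print(n,[x for x in blobs(cv2.cvtColor(i,cv2.COLOR_RGB2HSV),(12,120,60),(28,255,255),60)])
m=camera_model("wrist");X=np.array(m["hand_eye"])
fo=dict(ee_pos=np.array([.6551,-.0811,.4802]),tcp_rot=np.array([0,1,0,0.]))
W=cam("wrist",fo);Q=np.array([onz(W,p,.065) for p in((281,99),(363,99),(363.5,183),(281.5,183))]);print("rim",Q,Q.mean(0))
```

```text
[ 0.4466 -0.0542  0.284 ] [-0.3077  0.1634 -0.4268  0.9824 -0.0001 -2.083 ]
side [(np.int32(1006), array([355.5, 269.5]), array([334, 233,  40,  59], dtype=int32)), (np.int32(582), array([411. , 251.1]), array([391, 235,  42,  33], dtype=int32)), (np.int32(156), array([274., 257.]), array([265, 250,  17,  15], dtype=int32)), (np.int32(2827), array([577.4, 462.6]), array([523, 427, 117,  53], dtype=int32))]
top [(np.int32(689), array([357.1, 175.2]), array([335, 166,  46,  19], dtype=int32)), (np.int32(840), array([350.7, 244.3]), array([336, 227,  30,  33], dtype=int32)), (np.int32(3171), array([615.5, 277.8]), array([584, 244,  56,  71], dtype=int32)), (np.int32(218), array([305.1, 312.4]), array([296, 306,  19,  14], dtype=int32))]
rim [[ 0.5657 -0.1182  0.065 ]
 [ 0.5656 -0.0415  0.065 ]
 [ 0.6449 -0.0382  0.065 ]
 [ 0.645  -0.1203  0.065 ]] [ 0.6053 -0.0795  0.065 ]
```

View pics/c9.png

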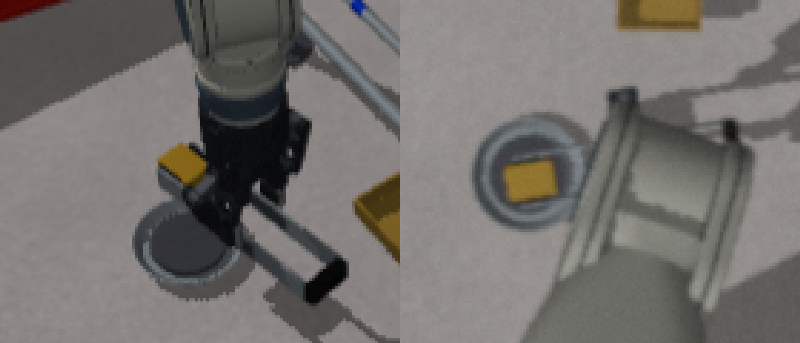

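The soap is clamped and off the dish, and the empty disc is visible. Next I'll raise it and carry it over the pan.

To row units: -0.04 m is -0.8, -0.035 m is -0.7.

Emit:
shift_gripper --rows '[[[0,0,-0.4],[0,0,0]],[[0,0,-0.7],[0,0,0]],[[0,0,-0.8],[0,0,0]],[[0,0,-0.7],[0,0,0]],[[0,0,-0.4],[0,0,0]],[[0.4,-0.32,0],[0,0,0]],[[0.5,-0.4,0],[0,0,0]],[[0.5,-0.4,0],[0,0,0]],[[0.5,-0.4,0],[0,0,0]],[[0.5,-0.36,0],[0,0,0]],[[0.36,-0.28,0],[0,0,0]],[[0,0,0],[0,0,0]]]'

```text
time: 16.45
ee_pos: [0.5828, -0.1696, 0.4322]
tcp_rot: [0.775, -0.632, -0.001, 0.001]
contact_force: [-0.5, 0.8, -2.6]
finger_gap: 0.044
grip_force: 50.2
```

Emit:
shift_gripper --rows '[[[0,0,0],[0,0,0.0255]],[[0,0,0],[0,0,0.0255]],[[0,0,0],[0,0,0.0255]],[[0,0,0],[0,0,0.0255]],[[0,0,0],[0,0,0.0255]],[[0,0,0],[0,0,0.0242]],[[0,0,0],[0,0,0]],[[0,0,0],[0,0,0]],[[0,0,0],[0,0,0]]]'

```text
time: 17.35
ee_pos: [0.5808, -0.1674, 0.4347]
tcp_rot: [-0.606, 0.796, 0.0, -0.0]
contact_force: [0.4, -0.9, -2.0]
finger_gap: 0.0437
grip_force: 50.2
```

Run:
```python
from h import *
np.set_printoptions(precision=4,suppress=True)
o=probe_bus.get_obs();ims=[capture(n) for n in("side","top")]
M=R.from_quat(o["tcp_rot"]).as_matrix();print(o["ee_pos"],"soap pred",o["ee_pos"]+M@[-.0885,.002,.167])
for i in ims:print([x[:2] for x in blobs(cv2.cvtColor(i,cv2.COLOR_RGB2HSV),(12,120,60),(28,255,255),40)])
a=cv2.resize(ims[0][130:330,260:460,::-1],(400,400));b=cv2.resize(ims[1][170:310,300:440,::-1],(400,400))
cv2.imwrite("pics/c10.png",np.hstack([a,b]))
```

```text
[ 0.5808 -0.1674  0.4347] soap pred [ 0.6023 -0.0815  0.2677]
[(np.int32(53), array([243.5,  71.5])), (np.int32(42), array([350.2, 212. ])), (np.int32(81), array([365.3, 242. ])), (np.int32(587), array([410.9, 251.1])), (np.int32(836), array([353.5, 273.6])), (np.int32(2848), array([577.7, 462.4]))]
[(np.int32(672), array([357.2, 175.2])), (np.int32(757), array([350.2, 244.4])), (np.int32(2740), array([619.1, 279.4]))]
```

View pics/c10.png

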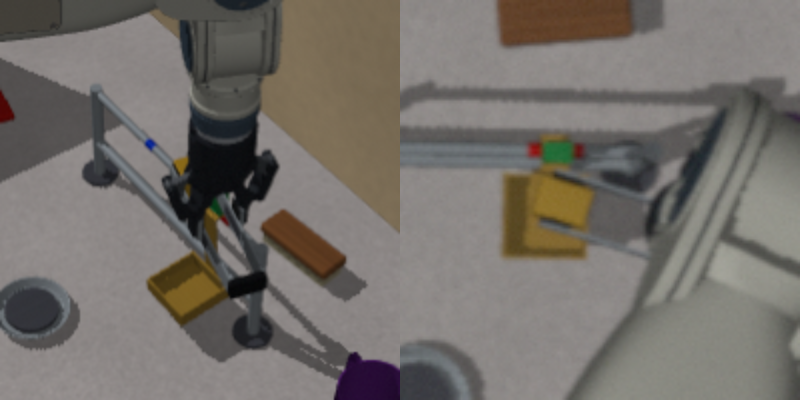

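Run:
```python
from h import *
T=cam("top");o=probe_bus.get_obs()
print("soap",onz(T,(356,239.3),.285),"rim",onz(T,(350.2,245.5),.065),o["grip_force"],np.abs(o["joint_vel"]).max())
```

```text
soap [ 0.60574533 -0.07896496  0.285     ] rim [ 0.60380217 -0.08052582  0.065     ] 50.2044153213501 0.0036975945412294356
```

The soap is within about 3 mm of the pan's centre and about 20 cm above the rim. I'm handing the job in.

```bash
python3 -c "
from cell import manip, order, probe_bus, capture, camera_model
print(order.close_job())"
```

```text
the job is handed in; nothing more can be done
None
```

I handed the job in with the pan hanging free in the red band and the soap clamped in the tongs, about 3 mm from the pan's centre and 20 cm above its rim; the hand-in gave no verdict.

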